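Load a turned ball up the gutter of the boring machine

TASK

A turned wooden ball is waiting on the level loading end of the boring machine's V-shaped gutter. With a fingertip, push it so that it rolls steadily up the sloping gutter, over the sprung catch and fully home to the end stop, so that the catch springs up behind it and it cannot roll back; then take your hand away. Do not pick the ball up or flick it, keep it in the gutter, and leave the other things on the bench where they are.

Things in the scene. Friction and masses are not known exactly. Their poses are not given: they have to be found in the camera images.
- ball: the work: a plain turned wooden ball, 60 mm in diameter, about 80 g, lying free in the level part of the gutter; it rolls easily. Origin at its centre; its axes turn with it as it rolls and mean nothing.
- gutter: sloping part of the machine's aluminium V gutter (fixed), with its steel end stop. Origin: the ball's centre when the ball touches the stop (110 mm above the table). x points uphill along the gutter, 8 degrees above level; y across; z square to the gutter. Stop face at x = +30 mm, 76 mm wide, top at z = +19 mm. Left alone on the slope, the ball rolls back down.
- slope_foot (a point): the ball's centre where the slope begins, at gutter x = -202 mm, 82 mm above the table. From here the level loading part runs on downhill, same heading in plan, for 130 mm to a thin lip whose top is 18 mm below the ball's centre.
- wall_top (a point): middle of the gutter's open top, at the seat, level with the wall tops: all along, the two walls lean out at 45 degrees and their top edges lie 36 mm either side of the centre line and 6 mm below the ball's centre (the ball rests on them 21 mm below and 21 mm to either side of its centre). A finger can come down into the gutter behind the ball and push at centre height.
- catch (a joint): the sprung catch: a steel tongue 14 mm wide in the slot along the gutter's bottom, hinged at its downhill end. 0 = fully up, 0.40 rad = fully down. Its spring is weak: the ball's weight presses it down as it rolls over (a push of 1 N or so along the gutter is ample) and it springs up once the ball is past.
- catch_tip (a point): uphill tip of the catch when it is up: 28 mm downhill of the gutter's origin and 17 mm below it, square to the gutter. With the ball against the end stop the catch is just clear of it; let go, the ball rolls back about 3 mm and rests on the tip.
- machine: boring machine carrying the gutter (fixed). Green base plate 730 x 210 x 14 mm; origin at table level under the gutter's centre line, 140 mm (level) downhill of the gutter's origin; x level, uphill. At the seat an air cylinder stands each side, 43 mm or more from the centre line, top 24 mm above the ball's centre. Boring head beyond the stop, 180 mm high. Nothing stands over the gutter.
- rack: bystander: plywood board 210 x 80 x 20 mm (fixed) with three round pockets, beyond the gutter; two of them hold spare balls.
- spare1: bystander: spare wooden ball, 60 mm, sitting in the rack; origin at its centre.
- spare2: bystander: spare wooden ball, 60 mm, sitting in the rack; origin at its centre.
- blank: bystander: square wooden blank 70 x 70 x 100 mm standing upright; origin at the centre of its underside.
- tin: bystander: round aluminium wax tin, 78 mm across, 42 mm high; origin at the centre of its underside.
- gouge: bystander: turning gouge, 400 mm long, 34 mm thick, dark wooden handle to -x, lying on the table along its x axis; origin on the table near its middle.
- calipers: bystander: steel spring calipers 155 x 80 mm, lying flat, about 15 mm high; origin at the middle, on the table.
- chuck_key: bystander: steel T-handled chuck key 90 x 90 mm, lying flat, 16 mm high; origin at the middle, on the table.

How it is judged:
By the outcome, as a careful person would: the job done as asked, in the order asked, and still so for the second after the job is handed in, with the robot touching nothing.
It also fails if it takes over 40 s, if anything falls off the work surface, if the arm or the gripper's body presses on something with over 40 N, if the wrist force passes 120 N, or if a joint passes its speed limit or range.

ROBOT

A 6-joint arm with a two-finger parallel gripper is mounted at the origin on the work surface. World frame = base frame: x ahead of the robot, y to its left, z up, the work surface at z = 0. Lengths are in m, angles in rad, forces in N, time in s.
With the tool pointing down it reaches from about 0.2 to 0.875 m from the base axis. Payload 3.4 kg.
Tool frame: the origin (TCP) lies on the front face of the gripper's body, between the roots of the fingers; the fingertips stand 97 mm ahead of it and the grasp point (between the pads) lies 78 mm ahead of it; z points along the fingers, y is the direction in which the jaws open and shut (so a half turn about z gives the same grasp; the last joint's range is limited). The gripper opens to 94 mm and grips with 3 to 60 N. Pads are 16 mm wide; open, the fingers measure 119 mm over their backs; the gripper's body (75 mm by 177 mm) begins 78 mm behind the grasp point.
Start: joints at [1.194, 0.276, 1.505, -0, 1.361, -0.121], TCP at [0.145, 0.556, 0.303] pointing down, gripper open.
Joint ranges: [-2.89, 2.89], [-0.75, 2.08], [0.22, 2.7], [-1.18, 4.32], [0.11, 2.71], [-2.7, 2.7]. Speed limits (rad/s): [2.57, 2.57, 3.14, 3.14, 3.14, 3.14].

INTERFACE

Orientations are given as a unit quaternion [x, y, z, w].
In Python, from station import arm gives the robot as it stands.
- The arm moves only by the tool arm_command, never from a script. Its arguments are lists of equal length, an entry for each row: "offset": the shift along the tool's x, y, z in cm, a list of three; "twist": the turn about the tool's z in rad; "gripper": the finger opening in cm, from 0 to 9.4. In form: {"offset": [[tx, ty, tz], ...], "twist": [twist, ...], "gripper": [gripper, ...]}. A call has 1 to 8 rows; each row is the pose to reach, as a shift and turn from the pose commanded when the call began, along the tool's axes at that moment; what a row does not reach only later rows make up. A row lasts 1/12 s, in which the tool goes at most 41.7 mm and 7.16 degrees, less where a joint would pass 70% of its speed; a pose out of reach is approached as far as the arm can. A call with a gripper value outside its range is refused whole. The fingers move at their own pace and stop on an object; "squeeze" is the grip in N (left out, the last holds). Time passes only in rows, so rows that repeat a pose let the fingers close. It gives the time, the measured TCP pose, the force and the opening at its end, in the units of the state.
- arm.state(): the state, without advancing time (a new reading comes with each control period).
- arm.snapshot(name): name is "side" or "top"; returns the picture (480x640x3 uint8, red, green, blue); there is no depth.
- arm.camera_info(name): a dict with "intrinsics" (3x3 intrinsics, pixels), "rvec" (rotation vector, rad) and "tvec" (3), from world to camera coordinates, as OpenCV has them. Camera axes: x right, y down, z forward; pixel columns grow to the right and rows downward; lengths in m; the calibration is good to about 2 mm. A picture is of the moment at which its call begins. camera_info takes no time and is no camera call.
- arm.hand_in(): hands the job in, once; it reports no verdict.
The state is a dict: "t": time; "q": joint angles; "joint_velocities": joint speeds; "joint_torque": joint torques, N m; "tcp_pos": TCP position; "tcp_rot": TCP orientation; "ft_force": force on the tool from outside, world axes, zero at the start; "moment": the same for the moment, N m; "width": finger opening in m.
Only numpy, scipy, OpenCV 4.12 (cv2) and the standard library are available. Lean on these libraries where they do the work, as an engineer would, in place of code of your own. Each camera call takes 0.05 s, during which the arm holds its last target. There are 200 camera calls.

## Working session

There is one attempt and no reset: what is moved stays moved. The work goes in short steps, Python scripts to look and compute and a tool call to move; the robot and the scene stay as the last step left them, time stands still between calls to the robot, and variables do not carry over. Pictures are saved under pics/ and viewed, about 8 in all and at most 12, crops included, and the job is handed in when it is done.

Besides the shell and the picture viewer there is one more tool, called after "Call:" as a command line: name --pt "numbers of a row" for each row, then --argument value for the rest. arm_command: Moves the arm, as the interface text tells. Its arguments: {"type":"object","properties":{"offset":{"type":"array"},"twist":{"type":"array"},"gripper":{"type":"array"},"squeeze":{"type":"number"}},"required":["offset","twist","gripper"]}

```bash
mkdir -p pics; python3 - <<'E'
from station import arm
import cv2
for n in("side","top"):
    cv2.imwrite(f"pics/{n}0.png",arm.snapshot(n)[:,:,::-1]); c=arm.camera_info(n); print(n,c)
s=arm.state(); print(s)
E
```

```text
side {'intrinsics': array([[596.9592487 ,   0.        , 316.82796368],
       [  0.        , 596.9592487 , 248.02705428],
       [  0.        ,   0.        ,   1.        ]]), 'rvec': array([ 0.42298579, -2.62531297,  1.40142105]), 'tvec': array([0.55825105, 0.12183608, 0.94306017])}
top {'intrinsics': array([[437.94811   ,   0.        , 317.93490355],
       [  0.        , 437.94811   , 227.45500692],
       [  0.        ,   0.        ,   1.        ]]), 'rvec': array([ 2.16602389, -2.23000774,  0.07081052]), 'tvec': array([0.09141093, 0.56363815, 0.81257263])}
{'t': 0.1, 'q': array([ 1.19399783e+00,  2.76543291e-01,  1.50590402e+00, -2.25358036e-05,
        1.36064630e+00, -1.20970888e-01]), 'joint_velocities': array([-2.29718741e-05, -1.08911982e-03, -2.03538356e-03, -6.74032774e-05,
       -2.69826014e-04, -2.61278767e-04]), 'joint_torque': array([ 1.03077098e-03, -4.05452621e+01, -2.37781209e+01,  7.01331790e-02,
        3.00351530e-02, -6.66195615e-05]), 'tcp_pos': array([0.1453886 , 0.5560138 , 0.30192536]), 'tcp_rot': array([ 1.27562893e-01,  9.91830200e-01, -7.30071048e-04, -1.74182121e-04]), 'ft_force': array([-0.07936182, -0.45932626,  0.28208574]), 'moment': array([ 0.05462564,  0.01383594, -0.00033015]), 'width': 0.09415914768434422}
```

View pics/top0.png

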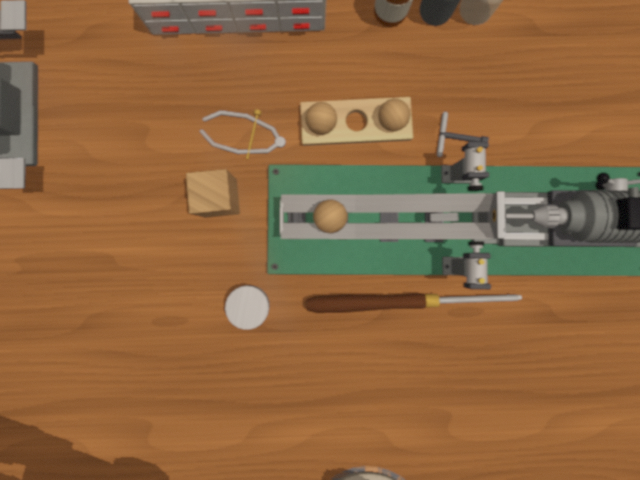

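View pics/side0.png

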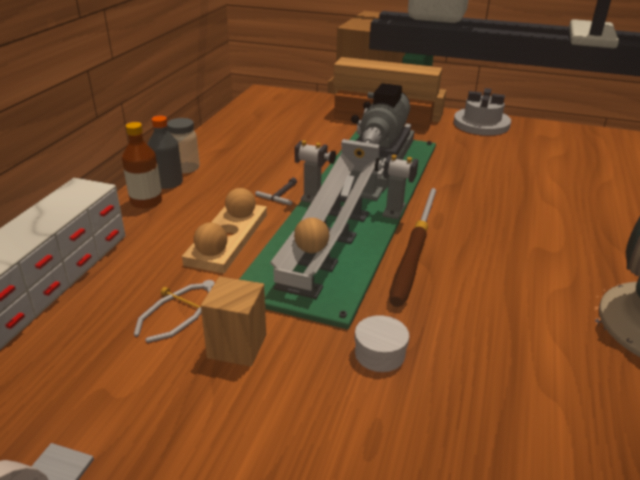

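```bash
cat > h.py <<'E'
import numpy as np,cv2
from station import arm
def back(n,uv,z):
    c=arm.camera_info(n);R=cv2.Rodrigues(c["rvec"])[0];o=-R.T@c["tvec"]
    d=R.T@np.linalg.solve(c["intrinsics"],[*uv,1]);return o+d*(z-o[2])/d[2]
def proj(n,P):
    c=arm.camera_info(n);return cv2.projectPoints(np.array(P,float).reshape(-1,1,3),c["rvec"],c["tvec"],c["intrinsics"],None)[0][:,0]
E
python3 - <<'E'
from h import *
print("ball",back("top",(330,216),.082),back("side",(311,236),.082))
for u in[(268,166),(268,275)]:print("plate",back("top",u,.014))
print("camera",back("top",(320,240),0))
im=cv2.imread("pics/top0.png")[150:290,255:535]
cv2.imwrite("pics/crop1.png",cv2.resize(im,None,fx=2.85,fy=2.85,interpolation=cv2.INTER_CUBIC))
E
```

```text
ball [0.58174213 0.05409485 0.082     ] [0.57888226 0.05926911 0.082     ]
plate [0.68607401 0.16661431 0.014     ]
plate [0.47938219 0.17138794 0.014     ]
camera [0.54264094 0.07155348 0.        ]
```

View pics/crop1.png

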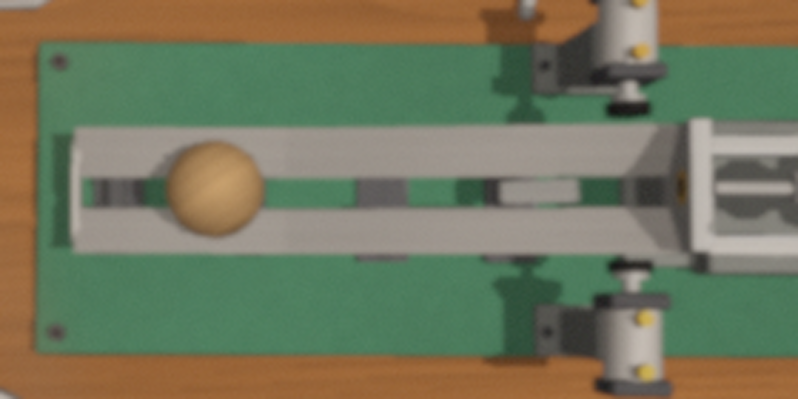

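```bash
python3 - <<'E'
from h import *
f=lambda x,y:(255+x/2.85,150+y/2.85)
L=[back("top",f(80,y),.076) for y in(128,253)]
Rr=[back("top",f(600,y),z) for y,z in((124,.098),(255,.098))]
print(L,Rr)
a=sum(L)/2;b=sum(Rr)/2;h=(b-a)[:2];h/=np.linalg.norm(h);print(a,b,"heading",h,np.degrees(np.arctan2(h[1],h[0])))
print("width",np.linalg.norm(L[0]-L[1]),np.linalg.norm(Rr[0]-Rr[1]))
print("ball",back("top",f(214,189),.082))
print("lip",back("top",f(75,190),.064))
print("slope break walltop",[back("top",f(287,y),.076) for y in(128,253)])
print("stop face top",[back("top",f(690,y),.133) for y in(120,255)])
p=[back("top",f(*q),.014) for q in((39,42),(37,352))];print("plate",p)
E
```

```text
[array([0.62171736, 0.13513876, 0.076     ]), array([0.54469299, 0.13706311, 0.076     ])] [array([ 0.6124262 , -0.17855491,  0.098     ]), array([ 0.533781  , -0.17478364,  0.098     ])]
[0.58320518 0.13610093 0.076     ] [ 0.5731036  -0.17666927  0.098     ] heading [-0.03228028 -0.99947886] -91.84984496230945
width 0.07704840019520749 0.0787355669174477
ball [0.58118702 0.05395927 0.082     ]
lip [0.58447755 0.14003752 0.064     ]
slope break walltop [array([0.61811601, 0.00750786, 0.076     ]), array([0.54099927, 0.0101378 , 0.076     ])]
stop face top [array([ 0.60895966, -0.21804123,  0.133     ]), array([ 0.53167436, -0.21402637,  0.133     ])]
plate [array([0.68846675, 0.16525622, 0.014     ]), array([0.48217299, 0.17135644, 0.014     ])]
```

Call:
arm_command --pt "-3.3 -2 0" --pt "-6.6 -4 0" --pt "-9.9 -6 0" --pt "-13.2 -8 0" --pt "-16.5 -10 0" --pt "-19.8 -12 0" --pt "-23.1 -14 0" --pt "-26.4 -16 0" --twist '[0.09, 0.18, 0.27, 0.36, 0.45, 0.54, 0.63, 0.72]' --gripper '[0, 0, 0, 0, 0, 0, 0, 0]' --squeeze 20

```text
t: 0.77
tcp_pos: [0.3611, 0.3331, 0.3025]
tcp_rot: [0.471, 0.882, -0.0, -0.0]
ft_force: [0.7, 0.5, 0.6]
width: 0.0441
```

```bash
cat >> h.py <<'E'
from scipy.spatial.transform import Rotation
H=np.array([-.0323,-.9995,0])
def go(P):
    s=arm.state();R=Rotation.from_quat(s["tcp_rot"]).as_matrix();d=R.T@(np.array(P)-s["tcp_pos"])
    yx=np.degrees(np.arctan2(R[1,1],R[0,1]))
    print("t",s["t"],"tcp",s["tcp_pos"],"shift cm",d*100,"twist",np.radians(yx+1.85),"tilt",R[:,2],"F",s["ft_force"],"w",s["width"])
E
python3 - <<'E'
from h import *
go([.5826,.109,.302])
E
```

```text
t 0.7667 tcp [0.36114509 0.33305543 0.3024622 ] shift cm [-30.94302862   5.91274134   0.04195296] twist 0.6230414693672617 tilt [-3.52519651e-04 -1.57967887e-04 -9.99999925e-01] F [0.71335704 0.45685992 0.5582373 ] w 0.04414448759554161
```

Call:
arm_command --pt "-3.9 0.75 0" --pt "-7.8 1.5 0" --pt "-11.7 2.2 0" --pt "-15.6 3 0" --pt "-19.5 3.7 0" --pt "-23.4 4.5 0" --pt "-27.3 5.2 0" --pt "-30.9 5.9 0" --twist '[0.08, 0.16, 0.24, 0.32, 0.4, 0.48, 0.56, 0.62]' --gripper '[0, 0, 0, 0, 0, 0, 0, 0]'

```text
t: 1.43
tcp_pos: [0.5836, 0.1098, 0.3022]
tcp_rot: [0.717, 0.697, -0.0, -0.0]
ft_force: [0.8, 0.9, -0.2]
width: 0.0007
```

Call:
arm_command --pt "0 0 0" --pt "0 0 0" --pt "0 0 0" --twist '[0, 0, 0]' --gripper '[0, 0, 0]'

```text
t: 1.68
tcp_pos: [0.5819, 0.112, 0.302]
tcp_rot: [0.716, 0.698, -0.001, -0.001]
ft_force: [-0.3, 0.1, -0.5]
width: 0.0005
```

```bash
python3 - <<'E'
from h import *
go([.5826,.109,.302])
E
```

```text
t 1.6833 tcp [0.58186531 0.11201304 0.30195923] shift cm [-0.29936375  0.08099651 -0.00441641] twist 0.007195295300576095 tilt [-2.17506378e-03  5.97695713e-04 -9.99997456e-01] F [-0.29608996  0.12047148 -0.53165425] w 0.0004507854825459907
```

Call:
arm_command --pt "-0.1 0.02 2" --pt "-0.2 0.05 4.5" --pt "-0.3 0.08 7" --pt "-0.3 0.08 8.5" --pt "-0.3 0.08 9" --pt "-0.3 0.08 9" --twist '[0, 0.007, 0.007, 0.007, 0.007, 0.007]' --gripper '[0, 0, 0, 0, 0, 0]'

```text
t: 2.18
tcp_pos: [0.5815, 0.1101, 0.2116]
tcp_rot: [0.718, 0.696, -0.001, -0.001]
ft_force: [-0.0, 0.2, 0.1]
width: 0.0008
```

```bash
python3 - <<'E'
from h import *
go([.5826,.109,.171])
t=arm.snapshot("top");s=arm.snapshot("side")
f=lambda i:cv2.resize(i,(400,300),interpolation=cv2.INTER_CUBIC)
cv2.imwrite("pics/c2.png",np.hstack([f(t[150:300,250:450]),f(s[150:300,230:430])])[:,:,::-1])
E
```

```text
t 2.1833 tcp [0.58150448 0.11007119 0.21156232] shift cm [-0.10396889  0.12607553  4.05583353] twist 0.002294349350081719 tilt [-3.29113938e-03  1.43952511e-04 -9.99994574e-01] F [-0.0229272   0.21828574  0.09331482] w 0.0008381897938648189
```

View pics/c2.png

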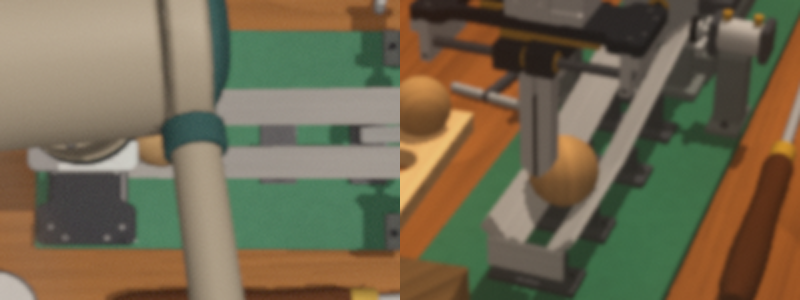

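Call:
arm_command --pt "0 0.1 1" --pt "0 0.1 2" --pt "0 0.1 3" --pt "0 0.1 4" --pt "0 0.1 4" --pt "0 0.1 4" --twist '[0, 0, 0, 0, 0, 0]' --gripper '[0, 0, 0, 0, 0, 0]'

```text
t: 2.78
tcp_pos: [0.5837, 0.1087, 0.1715]
tcp_rot: [0.718, 0.696, -0.001, -0.001]
ft_force: [0.1, -0.2, 0.3]
width: 0.0004
```

```bash
python3 - <<'E'
from h import *
print("tip expected",proj("side",[.5815,.110,.1146]))
go([.5826,.109,.171])
s=arm.state();p=s["tcp_pos"]-[0,0,.097];print(proj("side",[p]))
s=arm.snapshot("side")
cv2.imwrite("pics/c3.png",cv2.resize(s[170:290,230:390],(800,600),interpolation=cv2.INTER_CUBIC)[:,:,::-1])
E
```

```text
tip expected [[299.36153204 234.78353947]]
t 2.7833 tcp [0.58370097 0.10872921 0.17150576] shift cm [ 0.0235343  -0.1107946   0.05082573] twist 0.00014357606879497224 tilt [-2.29098769e-03 -7.48592271e-05 -9.99997373e-01] F [ 0.09606121 -0.17808809  0.340585  ] w 0.00039958513170186934
[[298.42887783 255.12074883]]
```

View pics/c3.png

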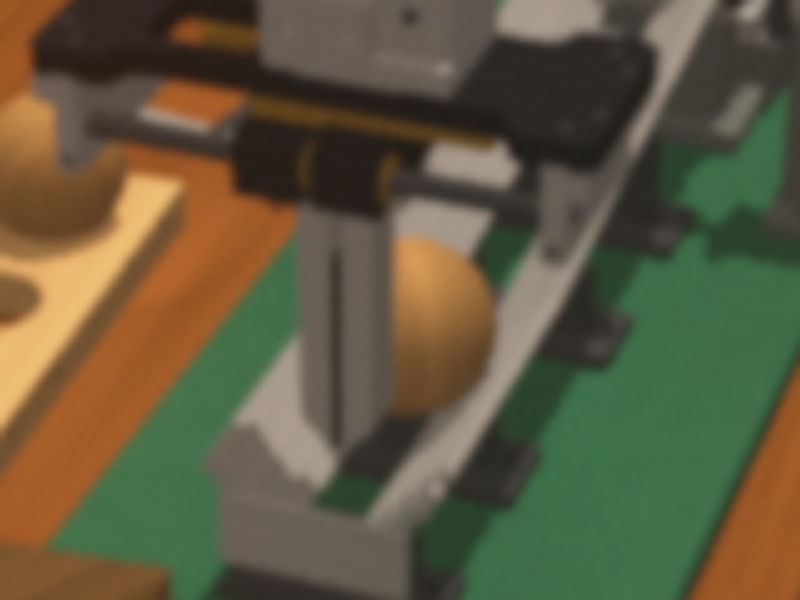

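Call:
arm_command --pt "-0.3 -0.05 0" --pt "-0.6 -0.1 0" --pt "-0.9 -0.1 0" --pt "-1.2 -0.1 0" --pt "-1.5 -0.1 0" --pt "-1.8 -0.1 0" --pt "-2.1 -0.1 0" --pt "-2.4 -0.1 0" --twist '[0, 0, 0, 0, 0, 0, 0, 0]' --gripper '[0, 0, 0, 0, 0, 0, 0, 0]'

```text
t: 3.5
tcp_pos: [0.5827, 0.0853, 0.1731]
tcp_rot: [0.718, 0.696, 0.001, -0.0]
ft_force: [0.4, 3.9, 2.4]
width: 0.0002
```

Call:
arm_command --pt "-0.3 0 0" --pt "-0.6 0 0" --pt "-0.9 0 0" --pt "-1.2 0 0" --pt "-1.6 0 0" --pt "-2.0 0 0" --pt "-2.4 0 0" --pt "-2.8 0 0" --twist '[0, 0, 0, 0, 0, 0, 0, 0]' --gripper '[0, 0, 0, 0, 0, 0, 0, 0]'

```text
t: 4.17
tcp_pos: [0.5815, 0.0564, 0.1726]
tcp_rot: [0.718, 0.696, -0.0, -0.0]
ft_force: [0.8, 4.6, 2.4]
width: 0.0002
```

```bash
python3 - <<'E'
from h import *
go([.5804,.0475,.171]) 
s=arm.snapshot("side")
cv2.imwrite("pics/c4.png",cv2.resize(s[130:280,260:460],(800,600),interpolation=cv2.INTER_CUBIC)[:,:,::-1])
E
```

```text
t 4.1667 tcp [0.58149083 0.05644903 0.17261778] shift cm [-0.89795425 -0.08028464  0.16172349] twist 0.00018694858416585345 tilt [-1.17263929e-04  7.56240785e-05 -9.99999990e-01] F [0.75076783 4.60504949 2.37694669] w 0.00017159697461722052
```

View pics/c4.png

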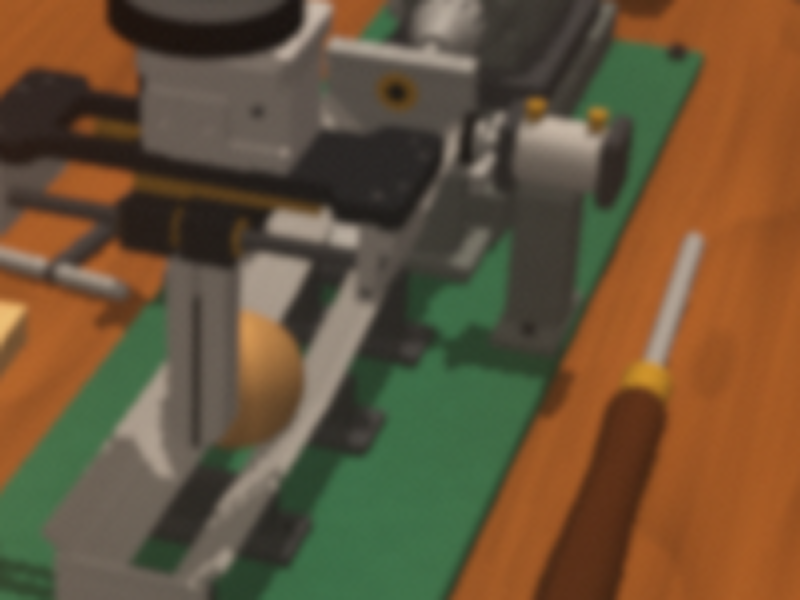

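Call:
arm_command --pt "0.3 0 0" --pt "0.6 0 0" --pt "0.6 0.3 0" --pt "0.6 0.55 0" --pt "0.6 0.55 0" --pt "0.6 0.55 0" --twist '[0, 0, 0, 0, 0, 0]' --gripper '[0, 0, 0, 0, 0, 0]'

```text
t: 4.72
tcp_pos: [0.5874, 0.0627, 0.1725]
tcp_rot: [0.718, 0.696, -0.0, 0.0]
ft_force: [0.4, -0.2, 0.3]
width: 0.0005
```

```bash
python3 - <<'E'
from h import *
go([.5865,.0625,.171]) 
s=arm.snapshot("side")
cv2.imwrite("pics/c5.png",cv2.resize(s[170:250,280:380],(750,600),interpolation=cv2.INTER_CUBIC)[:,:,::-1])
E
```

```text
t 4.7167 tcp [0.58744242 0.06267014 0.17247955] shift cm [-0.01995431 -0.0936313   0.147976  ] twist 0.0005546775049931669 tilt [-1.68842603e-04 -2.72324517e-04 -9.99999949e-01] F [ 0.43208062 -0.23125061  0.27081523] w 0.0005101955048555068
```

View pics/c5.png

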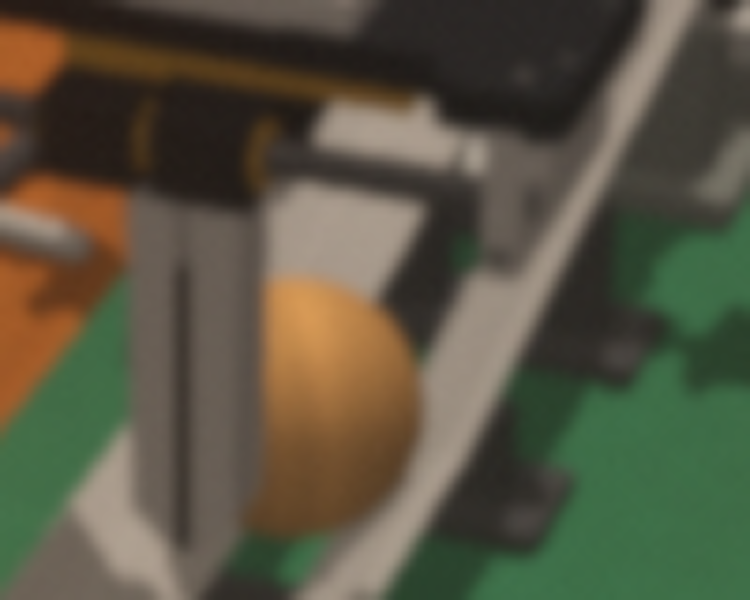

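Call:
arm_command --pt "-0.3 0 0.1" --pt "-0.6 0 0.15" --pt "-0.9 0 0.15" --pt "-1.2 0 0.15" --twist '[0, 0, 0, 0]' --gripper '[0, 0, 0, 0]'

```text
t: 5.1
tcp_pos: [0.587, 0.0511, 0.1715]
tcp_rot: [0.719, 0.695, 0.001, -0.0]
ft_force: [-0.5, 3.3, 2.7]
width: 0.0
```

Call:
arm_command --pt "-0.3 0 0" --pt "-0.6 0 -0.04" --pt "-0.9 0 -0.08" --pt "-1.2 0 -0.12" --twist '[0, 0, 0, 0]' --gripper '[0, 0, 0, 0]'

```text
t: 5.43
tcp_pos: [0.5869, 0.0402, 0.1732]
tcp_rot: [0.719, 0.695, 0.002, -0.001]
ft_force: [0.3, 6.3, 4.9]
width: 0.0004
```

Call:
arm_command --pt "0.15 0 0.05" --pt "0.3 0 0.1" --pt "0.4 -0.1 0.15" --pt "0.3 -0.35 0.15" --pt "0.0 -0.6 0.1" --pt "-0.3 -0.85 0.06" --pt "-0.6 -1.1 0.02" --pt "-0.9 -1.35 -0.02" --twist '[0, 0, 0, 0, 0, 0, 0, 0]' --gripper '[0, 0, 0, 0, 0, 0, 0, 0]'

```text
t: 6.1
tcp_pos: [0.574, 0.0317, 0.1738]
tcp_rot: [0.719, 0.695, 0.003, 0.0]
ft_force: [2.1, 6.8, 4.8]
width: 0.0005
```

```bash
python3 - <<'E'
from h import *
go([.5800,.0312,.1733]) 
s=arm.snapshot("side")
cv2.imwrite("pics/c6.png",cv2.resize(s[160:240,280:380],(750,600),interpolation=cv2.INTER_CUBIC)[:,:,::-1])
E
```

```text
t 6.1 tcp [0.57398468 0.03171839 0.17379841] shift cm [-0.03209011  0.60268672  0.05245269] twist -0.0008811092573806707 tilt [ 0.00470488  0.00420336 -0.9999801 ] F [2.10614665 6.7816736  4.77964224] w 0.0005451576434022948
```

View pics/c6.png

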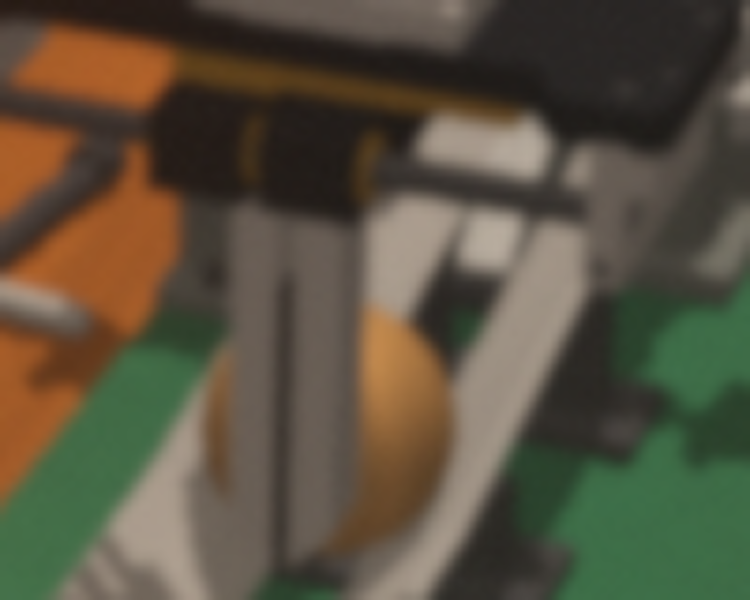

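Call:
arm_command --pt "-0.3 0.1 0" --pt "-0.6 0.2 -0.04" --pt "-0.9 0.3 -0.08" --pt "-1.2 0.4 -0.12" --pt "-1.5 0.5 -0.16" --pt "-1.8 0.6 -0.2" --pt "-2.1 0.7 -0.24" --pt "-2.4 0.8 -0.28" --twist '[0, 0, 0, 0, 0, 0, 0, 0]' --gripper '[0, 0, 0, 0, 0, 0, 0, 0]'

```text
t: 6.82
tcp_pos: [0.5792, 0.0081, 0.1761]
tcp_rot: [0.719, 0.695, 0.002, -0.002]
ft_force: [-1.4, 7.8, 5.6]
width: 0.0005
```

```bash
cat >> h.py <<'E'
def chk():
    y=arm.state()["tcp_pos"][1]; x=.5832-(.1361-y)*.0323
    go([x,y,.171+.1405*max(0,.0475-y)]); print("to seat cm",(y+.152)*100)
E
python3 -c "
from h import *
chk()"
```

```text
t 6.8167 tcp [0.57923953 0.00808355 0.17606476] shift cm [-0.00032858 -0.01747291 -0.04731471] twist -0.0010257608250835468 tilt [-5.86291866e-04  5.35970543e-03 -9.99985465e-01] F [-1.39037399  7.75874831  5.62809461] w 0.0005133623917458909
to seat cm 16.008354864507407
```

Call:
arm_command --pt "-0.35 0 -0.05" --pt "-0.7 0 -0.1" --pt "-1.05 0 -0.15" --pt "-1.4 0 -0.2" --pt "-1.75 0 -0.25" --pt "-2.1 0 -0.3" --pt "-2.45 0 -0.35" --pt "-2.8 0 -0.4" --twist '[0, 0, 0, 0, 0, 0, 0, 0]' --gripper '[0, 0, 0, 0, 0, 0, 0, 0]'

```text
t: 7.48
tcp_pos: [0.5785, -0.02, 0.1801]
tcp_rot: [0.719, 0.695, 0.002, -0.002]
ft_force: [-0.7, 8.4, 4.6]
width: 0.0005
```

```bash
python3 -c "
from h import *
chk()
print(arm.state()['joint_velocities'])
c=arm.snapshot('side')
cv2.imwrite('pics/c7.png',cv2.resize(c[130:230,290:415],(750,600),interpolation=cv2.INTER_CUBIC)[:,:,::-1])"
```

```text
t 7.4833 tcp [ 0.57851161 -0.0200411   0.18005499] shift cm [-0.00095864 -0.03548612 -0.0434512 ] twist -0.0009309938269923645 tilt [-3.74908197e-05  5.07518644e-03 -9.99987120e-01] F [-0.72157948  8.39718799  4.62790432] w 0.00048634477244275683
to seat cm 13.195890443202835
[-0.07109188 -0.00636152 -0.00742869  0.00023887  0.01430426 -0.07283286]
```

View pics/c7.png

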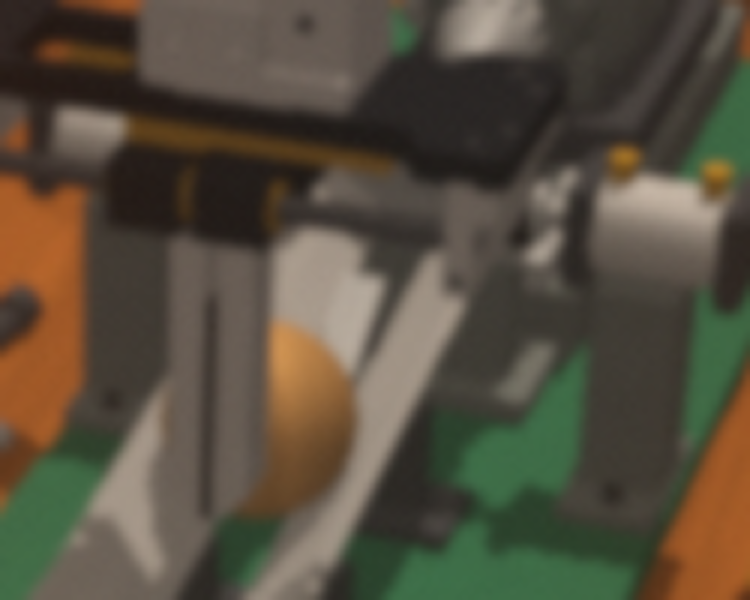

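Call:
arm_command --pt "-0.35 0 -0.05" --pt "-0.7 0 -0.1" --pt "-1.05 0 -0.15" --pt "-1.4 0 -0.2" --pt "-1.75 0 -0.25" --pt "-2.1 0 -0.3" --pt "-2.45 0 -0.35" --pt "-2.8 0 -0.4" --twist '[0, 0, 0, 0, 0, 0, 0, 0]' --gripper '[0, 0, 0, 0, 0, 0, 0, 0]'

```text
t: 8.2
tcp_pos: [0.5776, -0.0482, 0.1839]
tcp_rot: [0.719, 0.695, 0.002, -0.002]
ft_force: [0.7, 7.6, 4.0]
width: 0.0006
```

Call:
arm_command --pt "-0.35 0 -0.05" --pt "-0.7 0 -0.1" --pt "-1.05 0 -0.15" --pt "-1.4 0 -0.2" --pt "-1.75 0 -0.25" --pt "-2.1 0 -0.3" --pt "-2.45 0 -0.35" --pt "-2.8 0 -0.4" --twist '[0, 0, 0, 0, 0, 0, 0, 0]' --gripper '[0, 0, 0, 0, 0, 0, 0, 0]'

```text
t: 8.87
tcp_pos: [0.5766, -0.0761, 0.1879]
tcp_rot: [0.719, 0.695, 0.002, -0.002]
ft_force: [0.3, 7.9, 5.3]
width: 0.0002
```

```bash
python3 -c "
from h import *
chk()"
```

```text
t 8.8667 tcp [ 0.57663663 -0.07611678  0.18785816] shift cm [-0.00071632 -0.02913433 -0.05098801] twist -0.0006708923665426444 tilt [-3.76981993e-04  4.78856621e-03 -9.99988464e-01] F [0.26593993 7.89138786 5.25647073] w 0.00019922776834978393
to seat cm 7.5883222059974855
```

Steady at about 8 N; now over the catch at the same pace, then slower.

Call:
arm_command --pt "-0.35 0 -0.06" --pt "-0.7 0 -0.11" --pt "-1.05 0 -0.17" --pt "-1.4 0 -0.22" --pt "-1.75 0 -0.27" --pt "-2.1 0 -0.33" --pt "-2.45 0 -0.38" --pt "-2.8 0 -0.43" --twist '[0, 0, 0, 0, 0, 0, 0, 0]' --gripper '[0, 0, 0, 0, 0, 0, 0, 0]'

```text
t: 9.53
tcp_pos: [0.5757, -0.1039, 0.1922]
tcp_rot: [0.719, 0.695, 0.002, -0.002]
ft_force: [0.7, 8.1, 5.4]
width: 0.0003
```

Call:
arm_command --pt "-0.3 0 -0.04" --pt "-0.6 0 -0.08" --pt "-0.9 0 -0.13" --pt "-1.2 0 -0.17" --pt "-1.5 0 -0.21" --pt "-1.8 0 -0.25" --pt "-2.1 0 -0.29" --pt "-2.4 0 -0.34" --twist '[0, 0, 0, 0, 0, 0, 0, 0]' --gripper '[0, 0, 0, 0, 0, 0, 0, 0]'

```text
t: 10.2
tcp_pos: [0.5749, -0.1277, 0.1955]
tcp_rot: [0.719, 0.695, 0.002, -0.002]
ft_force: [0.0, 7.5, 5.6]
width: 0.0006
```

```bash
python3 -c "
from h import *
chk()"
```

```text
t 10.2 tcp [ 0.57487982 -0.12772846  0.19551429] shift cm [-0.00060554 -0.02014633 -0.01051694] twist -0.0005932107840466123 tilt [-6.64394136e-04  5.43189226e-03 -9.99985026e-01] F [0.03592521 7.4559808  5.60149346] w 0.0006134909081730999
to seat cm 2.4271539756698433
```

Call:
arm_command --pt "-0.25 0 -0.04" --pt "-0.5 0 -0.07" --pt "-0.75 0 -0.11" --pt "-1.0 0 -0.14" --pt "-1.2 0 -0.17" --pt "-1.4 0 -0.2" --pt "-1.6 0 -0.23" --pt "-1.75 0 -0.25" --twist '[0, 0, 0, 0, 0, 0, 0, 0]' --gripper '[0, 0, 0, 0, 0, 0, 0, 0]'

```text
t: 10.87
tcp_pos: [0.5743, -0.1454, 0.198]
tcp_rot: [0.719, 0.695, 0.001, -0.002]
ft_force: [0.6, 8.6, 5.2]
width: 0.0002
```

Call:
arm_command --pt "-0.15 0 -0.02" --pt "-0.3 0 -0.04" --pt "-0.4 0 -0.05" --twist '[0, 0, 0]' --gripper '[0, 0, 0]'

```text
t: 11.12
tcp_pos: [0.5741, -0.1491, 0.1985]
tcp_rot: [0.719, 0.695, 0.002, -0.002]
ft_force: [0.8, 8.5, 5.9]
width: 0.0004
```

```bash
python3 -c "
from h import *
chk()
t=arm.snapshot('top');s=arm.snapshot('side')
f=lambda i:cv2.resize(i,(400,500),interpolation=cv2.INTER_CUBIC)
cv2.imwrite('pics/c8.png',np.hstack([f(t[150:275,420:520]),f(s[105:230,325:425])])[:,:,::-1])"
```

```text
t 11.1167 tcp [ 0.57414    -0.14913297  0.19851566] shift cm [-0.00044231 -0.01530535 -0.01111441] twist -0.0006579124550431336 tilt [-8.11217299e-04  5.58730700e-03 -9.99984062e-01] F [0.77702964 8.47405949 5.93047452] w 0.00043221001142398403
to seat cm 0.2867033086571935
```

View pics/c8.png

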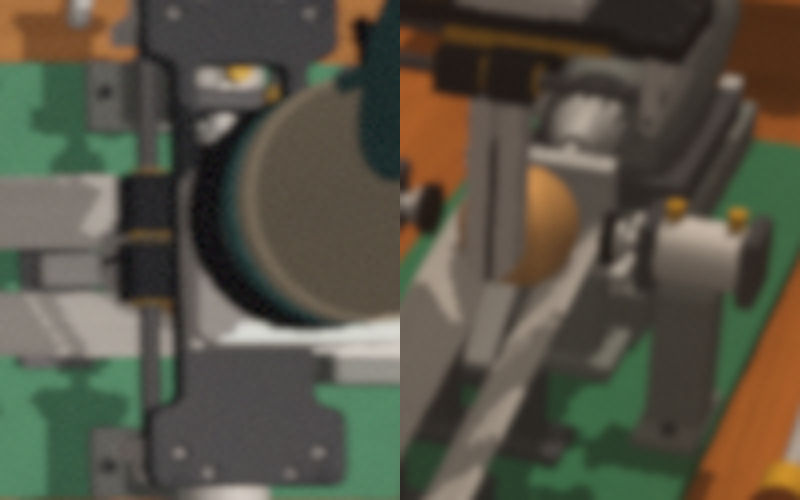

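Call:
arm_command --pt "-0.1 0 -0.01" --pt "-0.2 0 -0.03" --twist '[0, 0]' --gripper '[0, 0]'

```text
t: 11.38
tcp_pos: [0.5741, -0.151, 0.1988]
tcp_rot: [0.719, 0.695, 0.002, -0.002]
ft_force: [0.0, 7.6, 5.2]
width: 0.0006
```

Call:
arm_command --pt "-0.1 0 -0.01" --pt "-0.2 0 -0.03" --twist '[0, 0]' --gripper '[0, 0]'

```text
t: 11.55
tcp_pos: [0.574, -0.1518, 0.1989]
tcp_rot: [0.719, 0.695, 0.003, -0.003]
ft_force: [1.0, 11.4, 3.6]
width: 0.0005
```

Call:
arm_command --pt "-0.1 0 0" --pt "-0.15 0 0" --twist '[0, 0]' --gripper '[0, 0]'

```text
t: 11.72
tcp_pos: [0.574, -0.1521, 0.1989]
tcp_rot: [0.719, 0.695, 0.004, -0.004]
ft_force: [1.6, 14.5, 5.7]
width: 0.0005
```

Call:
arm_command --pt "0.1 0 0" --pt "0.25 0 0.02" --pt "0.45 0 0.05" --pt "0.7 0 0.09" --pt "1.0 0 0.13" --pt "1.4 0 0.18" --pt "1.8 0 0.24" --pt "2.2 0 0.3" --twist '[0, 0, 0, 0, 0, 0, 0, 0]' --gripper '[0, 0, 0, 0, 0, 0, 0, 0]'

```text
t: 12.38
tcp_pos: [0.5752, -0.135, 0.1954]
tcp_rot: [0.718, 0.696, -0.0, -0.0]
ft_force: [0.1, 0.4, -0.6]
width: 0.0005
```

Call:
arm_command --pt "0 0 0" --pt "0 0 0" --pt "0 0 0" --pt "0 0 0" --pt "0 0 0" --pt "0 0 0" --pt "0 0 0" --pt "0 0 0" --twist '[0, 0, 0, 0, 0, 0, 0, 0]' --gripper '[0, 0, 0, 0, 0, 0, 0, 0]'

```text
t: 13.05
tcp_pos: [0.5754, -0.1351, 0.1956]
tcp_rot: [0.718, 0.696, 0.0, -0.0]
ft_force: [0.8, -0.2, 1.2]
width: 0.0007
```

```bash
python3 -c "
from h import *
chk()
s=arm.snapshot('side')
x,y=-.190,0
sx=.5832-(.1361+.19)*.0323
print('seat px',proj('side',[sx,-.190,.110]),'3mm back',proj('side',[sx,-.187,.1096]))
cv2.imwrite('pics/c9.png',cv2.resize(s[110:210,320:440],(720,600),interpolation=cv2.INTER_CUBIC)[:,:,::-1])"
```

```text
t 13.05 tcp [ 0.57540828 -0.13507809  0.19564359] shift cm [-0.00310146 -0.09668156 -0.10086572] twist 0.00016597503284920421 tilt [ 2.20394764e-05  5.22073421e-05 -9.99999998e-01] F [ 0.76058381 -0.19392545  1.18180885] w 0.0006721962114702811
to seat cm 1.6921909718213195
seat px [[354.06696981 159.7403617 ]] 3mm back [[353.66265644 160.55359849]]
```

View pics/c9.png

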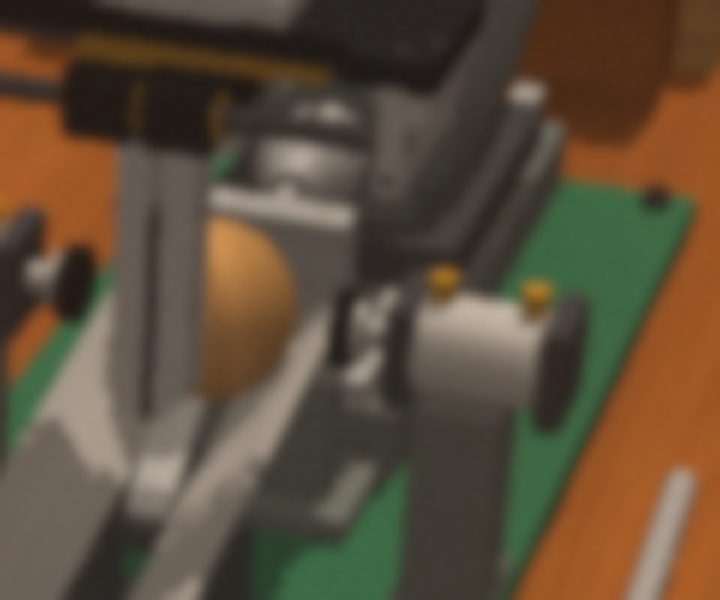

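Call:
arm_command --pt "0.4 0 0" --pt "0.8 0 0.05" --pt "1.2 0 0.1" --pt "1.6 0 -0.5" --pt "1.6 0 -2.5" --pt "1.6 0 -5" --pt "1.6 0 -8" --pt "1.6 0 -11" --twist '[0, 0, 0, 0, 0, 0, 0, 0]' --gripper '[0, 0, 0, 0, 0, 0, 0, 0]'

```text
t: 13.77
tcp_pos: [0.5756, -0.1183, 0.3069]
tcp_rot: [0.718, 0.696, -0.0, -0.0]
ft_force: [0.6, -1.3, -0.3]
width: 0.0004
```

Call:
arm_command --pt "3 -1 -1" --pt "6.5 -3 -1" --pt "10 -5 -1" --pt "13.5 -7 -1" --pt "17 -9 -1" --pt "20.5 -11 -1" --pt "24 -13 -1" --pt "26 -14 -1" --twist '[0, 0, 0, 0, 0, 0, 0, 0]' --gripper '[0, 0, 0, 0, 0, 0, 0, 0]'

```text
t: 14.43
tcp_pos: [0.4414, 0.1484, 0.3164]
tcp_rot: [0.718, 0.697, 0.0, -0.001]
ft_force: [-0.2, 0.2, -0.6]
width: 0.0007
```

Call:
arm_command --pt "2 -2 0" --pt "5 -5 0" --pt "8 -8 0" --pt "11 -11 0" --pt "13 -13 0" --pt "14 -14 0" --pt "14 -14 0" --pt "14 -14 0" --twist '[0, 0, 0, 0, 0, 0, 0, 0]' --gripper '[0, 0, 0, 0, 0, 0, 0, 0]'

```text
t: 15.1
tcp_pos: [0.3083, 0.2901, 0.3162]
tcp_rot: [0.717, 0.697, 0.0, 0.0]
ft_force: [0.0, 0.2, 0.5]
width: 0.0006
```

```bash
python3 -c "
from h import *
s=arm.snapshot('side');t=arm.snapshot('top')
f=lambda i:cv2.resize(i,(400,300),interpolation=cv2.INTER_CUBIC)
a=np.hstack([f(t[170:260,420:540]),f(s[120:210,310:430])]); b=np.hstack([f(t),f(s)])
cv2.imwrite('pics/c10.png',np.vstack([a,b])[:,:,::-1])
sx=.5832-(.1361+.19)*.0323
for n in('top','side'): print(n,proj(n,[[sx,-.190,.110],[sx,-.187,.1096]]))
print(arm.state()['t'])"
```

```text
top [[475.90471147 215.8852038 ]
 [474.04026803 215.9554761 ]]
side [[354.06696981 159.7403617 ]
 [353.66265644 160.55359849]]
15.2
```

View pics/c10.png

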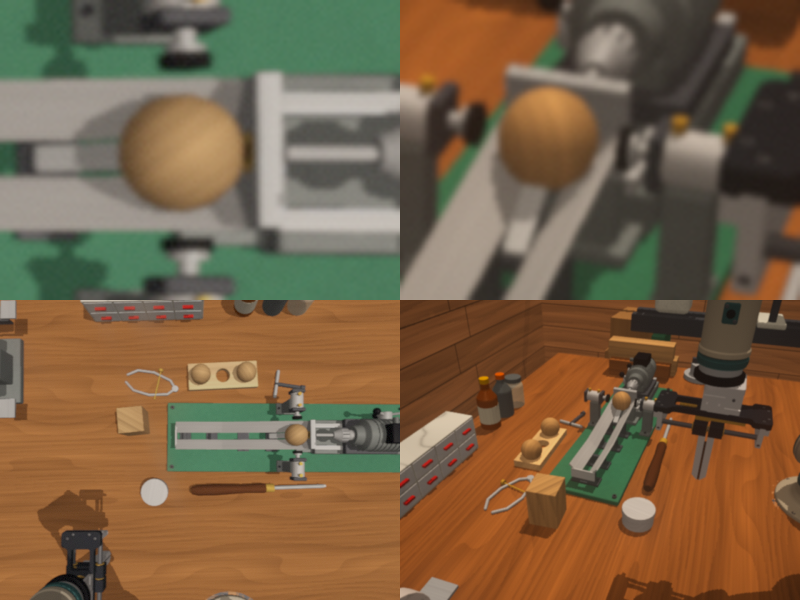

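```bash
python3 -c "
from station import arm
print(arm.hand_in())"
```

```text
the job is handed in; nothing more can be done
None
```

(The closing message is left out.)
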